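# Unhook the coin case and slide it open

## Task

Unlatch the coin case by pushing with a fingertip, gripping nothing: push the upright post of its brass hook so that the hook swings off its stud and right round to its stop, lying along the end of the case. Only then push the raised bar on the lid to slide the lid fully open. Use a fingertip throughout: do not lift the case or shove it about, and leave the ruler, jar, coin stand and pencil box where they are.

Things in the scene. Friction and masses are not known exactly. Their poses are not given: they have to be found in the camera images.
- case: Heavy (about 3 kg) dark wooden coin case with brass corners, loose on the shelf, 200 mm (its x) by 260 mm (its y) by 50 mm high. Origin: centre of its underside; z up. The side rails and the 45 mm wide head rail at its +y end have tops at 50 mm; the lid between them has its top at 46 mm. A shove of some 15 N slides the whole case.
- hook_pivot (a point): Top of the hook's brass pivot boss (18 mm across, top 66 mm above the shelf) on the head rail, at case x = -30 mm, y = +105 mm. The hook turns about the vertical line through this point.
- hook_post (a point): Centre of the top of the hook's upright post, the part to push: a brass pin 12 mm across, standing from 54 to 88 mm above the shelf at the hook's free end, 111 mm from the pivot. The arm is an 8 mm round bar, 54 to 62 mm above the shelf; 69 mm from the pivot a 25 mm crossbar of it reaches to the case's -x side round the lid's stud.
- hook (a joint): Angle of the hook, rad. 0: latched, the arm pointing from the pivot along the case's -y with the crossbar round the stud. It grows as the arm swings towards the case's +x, counterclockwise seen from above, up to a hard stop at 1.6, where the arm lies along the head rail pointing to the case's +x. Light friction (under 1 N at the post); it stays where it is left.
- lid_bar (a point): Middle of the top of the raised dark wooden push bar on the sliding lid: 70 mm long along the case's x, 10 mm thick along its y, standing from 46 mm to 64 mm above the shelf; lid closed, it is at case x = 0, y = -50 mm. The lid is flat round it; push the bar's +y face towards the case's -y.
- lid (a joint): How far the lid has slid, m. 0: shut. It grows as the lid slides along the case's -y, out over the case's low end, up to a hard stop at 0.100. About 2 N moves it; it stays where it is left. While the hook is on the stud it holds the lid after about 3 mm.
- jar: Green glass coin jar with a cork, 64 mm across, 94 mm high; origin at the centre of its underside. Leave alone; it stands beyond the case's +x side.
- stand: Ivory-coloured resin coin stand holding a coin, 60 x 70 mm base, about 75 mm high; origin at the centre of its underside. Leave alone; it stands beyond the case's +x side.
- pencil_box: Red lacquer pencil box, 194 mm along its x, 59 mm along its y, 32 mm high; origin at the centre of its underside. Leave alone; it lies beyond the head rail, at the case's +y end.
- ruler: Polished steel ruler, 300 mm along its y, 30 mm wide, 3 mm thick; origin at the centre of its underside. Leave alone; it lies on the case's -x side.
- stud (a point): Centre of the top of the brass stud on the lid that the hook holds: 8 mm thick, head 11 mm, top 66 mm above the shelf; lid shut, at case x = -30 mm, y = +47 mm. It travels with the lid.

How it is judged:
On the way, in this order (a step that is already met when the one before it is completed fails the run):
1. the hook has been swung round to its stop (at least 1.35 rad) with the lid still shut (value of joint hook above 1.35 rad and value of joint lid below 0.008 m), for 0.2 s.
2. the lid has been slid open by at least 88 of its 100 mm (value of joint lid above 0.088 m), for 0.2 s.
At the end, for the whole second after the job is handed in: The hook is swung at least 1.35 rad (its stop is at 1.6), the lid is slid open at least 88 mm (its stop is at 100 mm), both at rest; the case has moved less than 20 mm and the four bystanders less than 15 mm (value of joint hook above 1.35 rad and value of joint lid above 0.088 m and distance of case from where it was at the start of the episode below 0.02 m and linear speed of case below 0.01 m/s and distance of each of jar, stand, pencil_box, ruler from where it was at the start of the episode below 0.015 m and velocity of joint hook between -0.05 and 0.05 rad/s and velocity of joint lid between -0.01 and 0.01 m/s); the robot touches nothing.
It fails at once if the lid is forced while the hook is not yet swung away (value of joint lid above 0.008 m and value of joint hook below 1.2 rad).
It fails at once if the case is lifted or tipped (height (world z) of case above 0.008 m or angle between case's own z axis and vertical above 0.06 rad).
It fails at once if the case is shoved more than 20 mm (distance of case from where it was at the start of the episode above 0.02 m).
It fails at once if the jar, stand, pencil box or ruler is moved, tipped or lifted (distance of any of jar, stand, pencil_box, ruler from where it was at the start of the episode above 0.015 m or angle between any of jar, stand's own z axis and vertical above 0.3 rad).
It also fails if it takes over 58 s, if anything falls off the work surface, if the arm or the gripper's body presses on something with over 40 N, if the wrist force passes 120 N, or if a joint passes its speed limit or range.

## Robot

A 6-joint arm with a two-finger parallel gripper is mounted at the origin on the work surface. World frame = base frame: x ahead of the robot, y to its left, z up, the work surface at z = 0. Lengths are in m, angles in rad, forces in N, time in s.
With the tool pointing down it reaches from about 0.275 to 0.725 m from the base axis. Payload 15.9 kg.
Tool frame: the origin (TCP) lies on the centre line of the jaws, within the pads' length; the fingertips stand env.tip_reach ahead of it and the grasp point (between the pads) lies 11 mm behind it (env.tip_reach is the distance from the TCP to the fingertips, in m); z points along the fingers, y is the line along which they close (so a half turn about z gives the same grasp; the last joint's range is limited). The gripper opens to 85 mm and grips with 20 to 120 N. Pads are 22 mm wide; open, the fingers measure 114 mm over their backs; the gripper's body (76 mm by 85 mm) begins 54 mm behind the grasp point. The pads swing forward as they close: fully open they stand 13 mm farther back than shut.
Start: joints at [1.197, 0.213, -0.034, 1.323, 0, 1.571], TCP at [0.183, 0.465, 0.204] pointing down, gripper open.
Joint ranges: [-2.98, 2.98], [-0.74, 1.72], [-1.14, 1.35], [-2.1, 2.04], [-1.57, 1.44], [-3.14, 3.14]. Speed limits (rad/s): [1.89, 1.89, 2.39, 2.57, 3.14, 3.14].

## Interface

Orientations are given as a 3x3 rotation matrix whose columns are the frame's x, y, z axes.
In Python, from plant import env gives the robot as it stands.
- The arm moves only by the tool send_rows, never from a script. Its argument "commands" is a list that holds one entry, the list of rows, each a list of 7 numbers: the turn, a rotation vector about the world's x, y, z in rad, then the shift along the world's x, y, z in cm, then the closure in counts, from 0 (fully open) to 255 (shut). In form: [[[rx, ry, rz, x, y, z, gripper], ...]]. A call has 1 to 12 rows; each row shifts and turns the commanded pose from where the row before left it; what a row does not reach is not made up. A row lasts 1/12 s, in which the tool goes at most 41.7 mm and 7.16 degrees, less where a joint would pass 70% of its speed; a pose out of reach is approached as far as the arm can. A call with a gripper value outside its range is refused whole. The fingers move at their own pace and stop on an object; "squeeze" is the grip in N (left out, the last holds). Time passes only in rows, so rows that do not move let the fingers close. It gives the time, the measured TCP pose, the force, the opening and the grip force at its end, in the units of the state.
- env.get_obs(): the state, without advancing time (a new reading comes with each control period).
- env.read_camera(name): name is "scene" or "side" or "wrist"; returns the picture (384x512x3 uint8, red, green, blue); there is no depth.
- env.camera_params(name): a dict with "fx", "fy", "cx", "cy" (pixels), "dist_coeffs" ([k1, k2, p1, p2, k3] as OpenCV has them; the pictures are not rectified), "R" (3x3) and "t" (3): a world point X has camera coordinates R X + t. Camera axes: x right, y down, z forward; pixel columns grow to the right and rows downward; lengths in m; the calibration is good to about 2 mm. A picture is of the moment at which its call begins: read the wrist's pose just before it. camera_params takes no time and is no camera call; for the wrist camera it gives the pose at the moment of the call.
- env.sign_off(): hands the job in; it is judged then, once.
The state is a dict: "time": time; "q": joint angles; "joint_vel": joint speeds; "joint_torque": joint torques, N m; "position": TCP position; "tool_rot": TCP orientation; "wrist_force": force on the tool from outside, world axes, zero at the start; "torque": the same for the moment, N m; "opening": finger opening in m; "gripper_force": force on a finger pad.
Only numpy, scipy, OpenCV 4.12 (cv2) and the standard library are available. Lean on these libraries where they do the work, as an engineer would, in place of code of your own. Each camera call takes 0.05 s, during which the arm holds its last target. There are 200 camera calls.

## Working session

There is one attempt and no reset: what is moved stays moved. The work goes in short steps, Python scripts to look and compute and a tool call to move; the robot and the scene stay as the last step left them, time stands still between calls to the robot, and variables do not carry over. Pictures are saved under pics/ and viewed, at most 10 in all, crops included, and the job is handed in when it is done.

Besides the shell and the picture viewer there is one more tool, called after ">>>" in YAML: its name, and indented under it one key for each argument. send_rows: Moves the arm, as the interface text tells. Its arguments: {"type":"object","properties":{"commands":{"type":"array"},"squeeze":{"type":"number"}},"required":["commands"]}

```bash
mkdir -p pics; ls
python3 - <<'E'
from plant import env
import cv2
o=env.get_obs()
print(o['time'],o['position'],o['tool_rot'],o['opening'],env.tip_reach)
for n in("scene","side"):
    cv2.imwrite(f"pics/{n}0.png",env.read_camera(n)[:,:,::-1]); p=env.camera_params(n); print(n,p)
E
```

```text
pics
0.0 [0.18244849 0.4651214  0.20381915] [[-9.30939682e-01  3.65172790e-01 -3.75961738e-04]
 [ 3.65172982e-01  9.30939088e-01 -1.05191153e-03]
 [-3.41319887e-05 -1.11655725e-03 -9.99999376e-01]] 0.08553737503214746 0.008
scene {'fx': 381.84554700216154, 'fy': 381.84554700216154, 'cx': 252.2768457255281, 'cy': 191.89594932050525, 'dist_coeffs': array([-0.13151962,  0.        ,  0.        ,  0.        ,  0.        ]), 'R': array([[ 0.47794729,  0.87838328, -0.00303504],
       [ 0.70066349, -0.3833254 , -0.6017743 ],
       [-0.52975189,  0.28548985, -0.79866043]]), 't': array([-0.32449208, -0.31384278,  1.02120338])}
side {'fx': 393.7910293665192, 'fy': 393.7910293665192, 'cx': 249.03108489467704, 'cy': 189.86667750456715, 'dist_coeffs': array([-0.08570818,  0.        ,  0.        ,  0.        ,  0.        ]), 'R': array([[-0.9353873 , -0.35352742, -0.00830411],
       [-0.18567484,  0.51098583, -0.83929633],
       [ 0.30095755, -0.78352527, -0.54361081]]), 't': array([0.56477917, 0.13980301, 0.67366901])}
```

View pics/scene0.png

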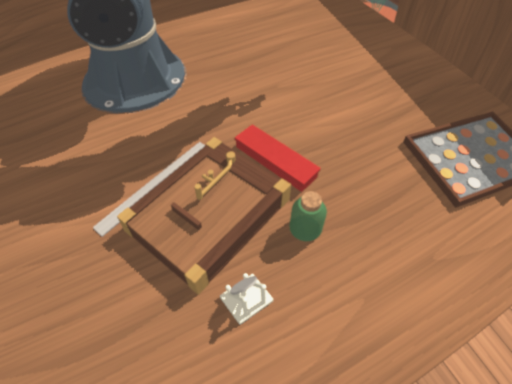

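View pics/side0.png

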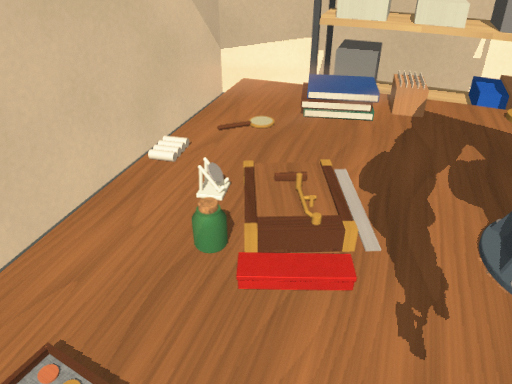

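The scene view shows the hook's pivot near (231,156), the post near (198,188) and the bar near (186,214). In the side view they are near (317,216), (299,178) and (291,176). I'll enlarge both to read them more precisely.

Run:
```python
import cv2,numpy as np
a=cv2.imread("pics/scene0.png")[130:290,110:300];b=cv2.imread("pics/side0.png")[150:260,230:370]
a=cv2.resize(a,None,fx=4,fy=4,interpolation=cv2.INTER_CUBIC)[:600]
b=cv2.resize(b,None,fx=5,fy=5,interpolation=cv2.INTER_CUBIC)
cv2.imwrite("pics/a.png",a);cv2.imwrite("pics/b.png",b)
```

```text
(no output)
```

View pics/a.png

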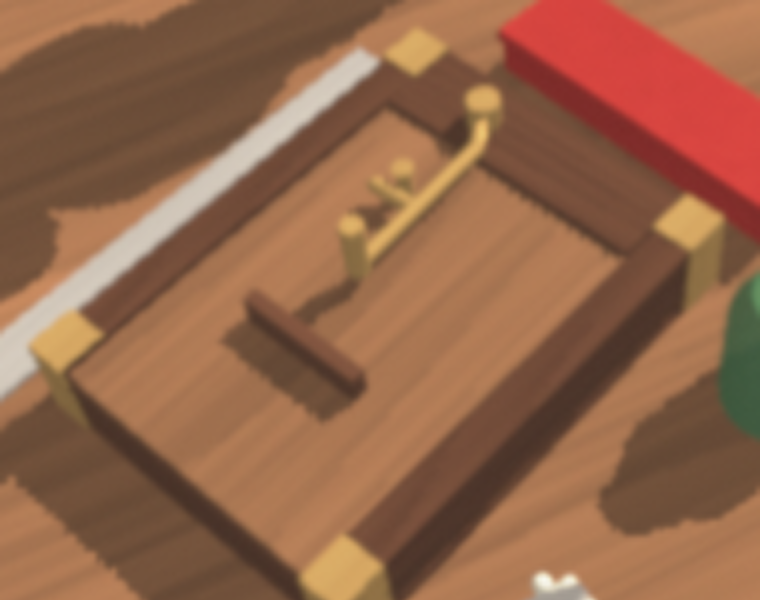

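View pics/b.png

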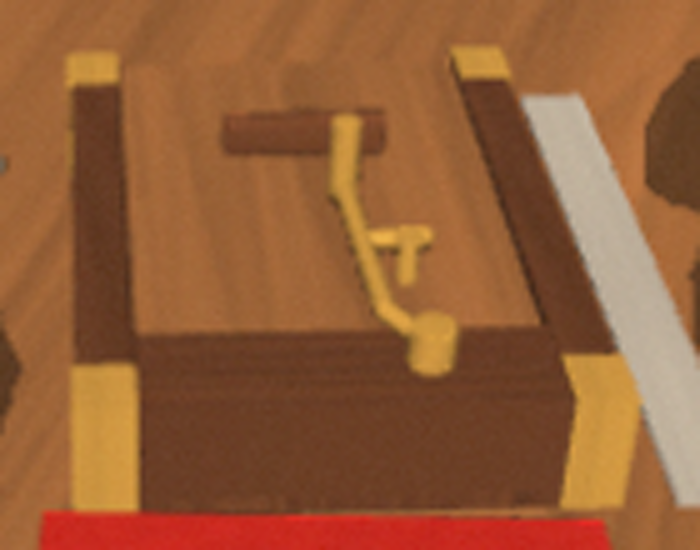

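```bash
cat > h.py <<'E'
import numpy as np,cv2
from scipy.optimize import least_squares
from plant import env
P={n:env.camera_params(n) for n in("scene","side")}
def K(p): return np.array([[p['fx'],0,p['cx']],[0,p['fy'],p['cy']],[0,0,1.]])
def proj(n,X):
    p=P[n] if n in P else env.camera_params(n)
    return cv2.projectPoints(np.atleast_2d(np.asarray(X,float)),cv2.Rodrigues(p['R'])[0],p['t'],K(p),p['dist_coeffs'])[0][:,0]
def onplane(n,uv,z):
    p=P[n] if n in P else env.camera_params(n)
    d=p['R'].T@np.append(cv2.undistortPoints(np.array([[uv]],float),K(p),p['dist_coeffs'])[0,0],1); c=-p['R'].T@p['t']
    return c+d*(z-c[2])/d[2]
def tri(a,b):
    return least_squares(lambda X:np.r_[proj('scene',X)[0]-a,proj('side',X)[0]-b],[.4,.3,.06]).x
E
cat > fit.py <<'E'
from h import *
A=lambda x,y:np.array([110+(x+.5)/4-.5,130+(y+.5)/4-.5]); B=lambda x,y:np.array([230+(x+.5)/5-.5,150+(y+.5)/5-.5])
M=dict(piv=(-30,105,66),post=(-30,-6,88),bar=(0,-50,64),stud=(-30,47,66))
S=dict(piv=A(484,99),post=A(352,224),bar=A(306,337),stud=A(402,166)); D=dict(piv=B(434,324),post=B(347,120),bar=B(304,113),stud=B(416,233))
for k in M: print(k,tri(S[k],D[k]).round(4))
C=[((-90,120,50),A(416,51)),((90,120,50),A(690,222)),((90,-120,50),A(343,570)),((-90,-120,50),A(67,340))]
def W(q,m):
    m=np.array(m)/1e3;c,s=np.cos(q[2]),np.sin(q[2]);return np.array([q[0]+c*m[0]-s*m[1],q[1]+s*m[0]+c*m[1],m[2]])
def f(q,c=1): return np.concatenate([np.r_[proj('scene',W(q,M[k]))[0]-S[k],proj('side',W(q,M[k]))[0]-D[k]] for k in M]+[proj('scene',W(q,m))[0]-u for m,u in C if c])
r=least_squares(f,[.45,.2,2.5]);print(r.x,r.fun.round(1))
q=r.x
for k in M: print(k,W(q,M[k]).round(4))
E
python3 fit.py
python3 - <<'E'
from plant import env
p=env.camera_params("wrist");print(p['fx'],-p['R'].T@p['t'],p['R'])
E
```

```text
piv [0.4423 0.0806 0.0654]
post [ 0.5002 -0.0133  0.0872]
bar [ 0.5288 -0.0522  0.0626]
stud [0.462  0.0262 0.0658]
[ 0.51143863 -0.00414386  0.38892504] [ 1.1  0.3 -0.7 -0.3 -6.8 -3.8  8.3 -1.2  1.1 -0.2 -1.  -0.2  1.7  1.
 -2.1  0.   1.6  0.1  2.4 -0.1  2.   2.7  0.5  2. ]
piv [0.4439 0.0816 0.066 ]
post [ 0.486  -0.0211  0.088 ]
bar [ 0.5304 -0.0504  0.064 ]
stud [0.4659 0.028  0.066 ]
292.44153188886867 [0.11384904 0.49230609 0.37437895] [[ 3.65372550e-01  9.30861226e-01 -5.26901944e-04]
 [ 8.90982685e-01 -3.49555800e-01  2.89759552e-01]
 [ 2.69541750e-01 -1.06339647e-01 -9.57099328e-01]]
```

```bash
cat >> fit.py <<'E'
print('--- no post')
pm=M.pop('post')
r=least_squares(f,q);q=r.x;print(q,r.fun.round(1))
for k in M: print(k,W(q,M[k]).round(4))
h=lambda t:(-30+111*np.sin(t),105-111*np.cos(t),88)
t=least_squares(lambda t:np.r_[proj('scene',W(q,h(t[0])))[0]-S['post'],proj('side',W(q,h(t[0])))[0]-D['post']],[.1]);print('hook',t.x,t.fun,W(q,h(t.x[0])))
for a in (0.16,.4,.6,.8,1,1.2,1.4,1.6): print(a,W(q,h(a)).round(4))
print('bar open',W(q,(0,-150,64)))
E
python3 fit.py|sed -n '/---/,$p'
```

```text
--- no post
[ 0.50838848 -0.00557292  0.38370396] [ 0.  -0.3  0.9 -0.3 -0.4 -1.2  0.7 -0.3  0.5  0.2 -0.5 -0.   0.7 -0.5
  1.  -0.6 -0.   1.6 -0.8  0.7]
piv [0.4413 0.0806 0.066 ]
bar [ 0.5271 -0.0519  0.064 ]
stud [0.463  0.0268 0.066 ]
hook [0.17893308] [ 0.33954106  0.11340197  0.30912711 -0.61703385] [ 0.50047185 -0.01332829  0.088     ]
0.16 [ 0.4987 -0.0144  0.088 ]
0.4 [0.5196 0.0019 0.088 ]
0.6 [0.5337 0.0191 0.088 ]
0.8 [0.544  0.0387 0.088 ]
1 [0.5503 0.0599 0.088 ]
1.2 [0.5523 0.082  0.088 ]
1.4 [0.5498 0.104  0.088 ]
1.6 [0.5429 0.1251 0.088 ]
bar open [ 0.56454212 -0.14466557  0.064     ]
```

>>> send_rows:
  commands:
    - [[0,0,-0.11,1.46,-2.47,0,255],[0,0,-0.11,1.46,-2.47,0,255],[0,0,-0.11,1.46,-2.47,0,255],[0,0,-0.11,1.46,-2.47,0,255],[0,0,-0.11,1.46,-2.47,0,255],[0,0,-0.11,1.46,-2.47,0,255],[0,0,-0.11,1.46,-2.47,0,255],[0,0,-0.11,1.46,-2.47,0,255],[0,0,-0.11,1.46,-2.47,0,255],[0,0,-0.11,1.46,-2.47,0,255]]

```text
time: 0.93
position: [0.3289, 0.2171, 0.2042]
tool_rot: [[-0.092, 0.996, -0.0], [0.996, 0.092, -0.0], [-0.0, -0.0, -1.0]]
wrist_force: [-0.0, 0.8, 0.4]
opening: -0.0002
gripper_force: 0.0
```

>>> send_rows:
  commands:
    - [[0,0,-0.11,1.46,-2.47,0,255],[0,0,-0.11,1.46,-2.47,0,255],[0,0,-0.11,1.46,-2.47,0,255],[0,0,-0.11,1.46,-2.47,0,255],[0,0,-0.11,1.46,-2.47,0,255],[0,0,-0.11,1.46,-2.47,0,255],[0,0,-0.11,1.46,-2.47,0,255],[0,0,-0.11,1.46,-2.47,0,255],[0,0,-0.11,1.46,-2.47,0,255],[0,0,-0.11,1.46,-2.47,0,255],[0,0,0,0,0,0,255],[0,0,0,0,0,0,255]]

```text
time: 1.93
position: [0.4747, -0.0296, 0.2037]
tool_rot: [[0.844, 0.536, -0.001], [0.536, -0.844, 0.0], [-0.001, -0.001, -1.0]]
wrist_force: [-0.3, -0.3, 0.3]
opening: -0.0003
gripper_force: 0.0
```

```bash
cat > st.py <<'E'
from h import *
o=env.get_obs();R=o['tool_rot'];print(o['time'],o['position'].round(4),'xang',np.arctan2(R[1,0],R[0,0]).round(3),'zax',R[:,2].round(3),o['q'].round(2),o['wrist_force'].round(1),o['opening'],env.tip_reach)
E
python3 st.py
python3 - <<'E'
from h import *
j=onplane('scene',(312,199),.094); d=j[:2]-[.50839,-.00557]; c,s=np.cos(.3837),np.sin(.3837); print('jar case xy',c*d[0]+s*d[1],-s*d[0]+c*d[1])
cv2.imwrite("pics/w1.png",env.read_camera("wrist")[:,:,::-1])
p=env.camera_params('wrist');print(proj('wrist',[[.4413,.0806,.066],[.5005,-.0133,.088],[.5271,-.0519,.064]]))
E
```

```text
1.9333 [ 0.4747 -0.0296  0.2037] xang 0.566 zax [-0.001  0.    -1.   ] [-0.06  0.16 -0.1   1.31  0.    2.51] [-0.3 -0.3  0.3] -0.00029876193328249586 0.008
jar case xy 0.1660428805869972 0.09670815792928225
[[151.77743585 147.93806433]
 [257.39597118 151.73600809]
 [301.67291413 146.67265521]]
```

View pics/w1.png

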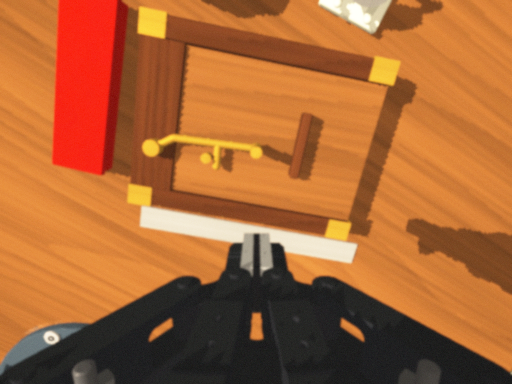

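The wrist view puts the pivot at (151,148), the post at (257,152) and the bar at (301,146), which matches the fit. The hook's crossbar is still round the stud. I'll descend behind the post.

>>> send_rows:
  commands:
    - [[0,0,0,0,0,-2.5,255],[0,0,0,0,0,-2.5,255],[0,0,0,0,0,-2.5,255],[0,0,0,0,0,-2,255],[0,0,0,0,0,-1.5,255],[0,0,0,0,0,-1,255],[0,0,0,0,0,-0.5,255],[0,0,0,0,0,0,255]]

```text
time: 2.65
position: [0.474, -0.028, 0.0788]
tool_rot: [[0.842, 0.539, -0.001], [0.539, -0.842, 0.0], [-0.001, -0.001, -1.0]]
wrist_force: [0.3, -1.0, 1.1]
opening: 0.0001
gripper_force: 0.0
```

```bash
python3 st.py
python3 - <<'E'
import numpy as np
piv=np.array([.4413,.0806]);d=.0165
def c(t):
    p=.3837+t; return piv+.111*np.array([np.sin(p),-np.cos(p)])-d*np.array([np.cos(p),np.sin(p)])
T=[.18]+list(np.arange(.25,1.56,.07))
a=np.array([.4747,-.0296])
for t in T: b=c(t);print(round(t,2),b.round(4),((b-a)*100).round(2));a=b
E
```

```text
2.65 [ 0.474  -0.028   0.0788] xang 0.569 zax [-0.001  0.    -1.   ] [-0.06  0.23 -0.34  1.    0.    2.51] [ 0.3 -1.   1.1] 6.305825900547022e-05 0.008
0.18 [ 0.4867 -0.022 ] [1.2  0.76]
0.25 [ 0.4937 -0.0186] [0.71 0.34]
0.32 [ 0.5005 -0.0147] [0.68 0.39]
0.39 [ 0.5071 -0.0103] [0.65 0.44]
0.46 [ 0.5133 -0.0055] [0.62 0.48]
0.53 [ 5.191e-01 -3.000e-04] [0.58 0.52]
0.6 [0.5246 0.0054] [0.55 0.56]
0.67 [0.5296 0.0114] [0.51 0.6 ]
0.74 [0.5343 0.0177] [0.46 0.63]
0.81 [0.5384 0.0244] [0.42 0.67]
0.88 [0.5421 0.0313] [0.37 0.69]
0.95 [0.5453 0.0385] [0.32 0.72]
1.02 [0.548  0.0459] [0.27 0.74]
1.09 [0.5502 0.0534] [0.22 0.75]
1.16 [0.5518 0.0611] [0.16 0.77]
1.23 [0.5529 0.0689] [0.11 0.78]
1.3 [0.5535 0.0767] [0.05 0.78]
1.37 [0.5534 0.0846] [-0.    0.79]
1.44 [0.5529 0.0924] [-0.06  0.78]
1.51 [0.5518 0.1002] [-0.11  0.78]
```

>>> send_rows:
  commands:
    - [[0,0,0,0.6,0.38,0,255],[0,0,0,0.6,0.38,0,255],[0,0,0.07,0.71,0.34,0,255],[0,0,0.07,0.68,0.39,0,255],[0,0,0.07,0.65,0.44,0,255],[0,0,0.07,0.62,0.48,0,255],[0,0,0.07,0.58,0.52,0,255],[0,0,0.07,0.55,0.56,0,255],[0,0,0,0,0,0,255],[0,0,0,0,0,0,255]]

```text
time: 3.48
position: [0.5252, 0.0068, 0.0797]
tool_rot: [[0.552, 0.834, 0.001], [0.834, -0.552, 0.0], [0.0, 0.001, -1.0]]
wrist_force: [0.3, -0.4, 0.1]
opening: 0.0002
gripper_force: 0.0
```

```bash
python3 st.py
python3 - <<'E'
from h import *
a=env.read_camera("scene")[110:290,110:340,::-1];b=env.read_camera("side")[130:310,200:400,::-1]
cv2.imwrite("pics/c2.png",cv2.resize(np.hstack([a,b]),None,fx=1.8,fy=1.8,interpolation=cv2.INTER_CUBIC))
E
```

```text
3.4833 [0.5252 0.0068 0.0797] xang 0.986 zax [ 0.001  0.    -1.   ] [ 0.01  0.32 -0.21  1.04  0.    2.17] [ 0.3 -0.4  0.1] 0.00017318596469881098 0.008
```

View pics/c2.png

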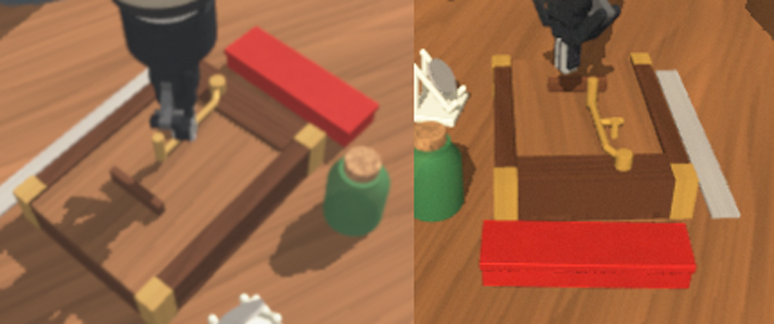

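The post is still at about (299,179) in the side view, so the hook did not move. The fingertip seems to have passed over it, so I'll check the tip's real height.

Run:
```python
from h import *
X=[.5252,.0068]
for z in(.07,.08,.09,.1,.11): 
    s=proj('scene',X+[z])[0];d=proj('side',X+[z])[0]
    print(z,s.round(1),d.round(1),'crop',((s-[110,110])*1.8).round(0),((d-[200,130])*1.8+[414,0]).round(0))
a=env.read_camera("scene")[140:230,170:270,::-1];b=env.read_camera("side")[130:220,250:350,::-1]
cv2.imwrite("pics/c3.png",cv2.resize(np.hstack([a,b]),None,fx=4,fy=4,interpolation=cv2.INTER_CUBIC))
```

```text
0.07 [214.8 197.1] [284.2 183.4] crop [189. 157.] [566.  96.]
0.08 [214.3 193.8] [284.4 179.1] crop [188. 151.] [566.  88.]
0.09 [213.9 190.4] [284.6 174.8] crop [187. 145.] [566.  81.]
0.1 [213.4 186.9] [284.8 170.4] crop [186. 138.] [567.  73.]
0.11 [212.9 183.4] [285.1 166. ] crop [185. 132.] [567.  65.]
```

View pics/c3.png

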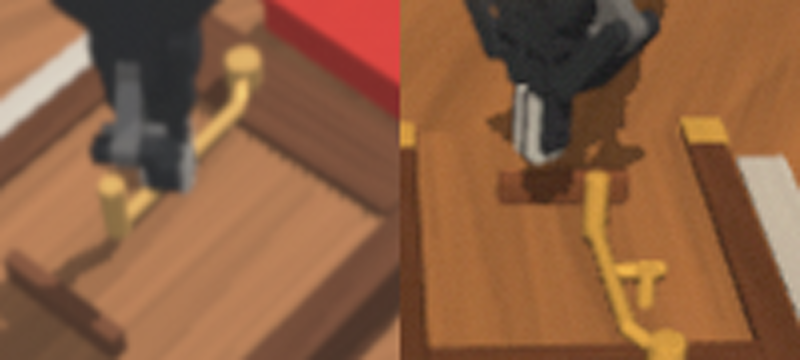

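Both views put the actual tip at z≈0.098, although the reported TCP is at 0.080. I'll cross-check this against the wrist camera, using the tip at about (257,235) in the earlier wrist picture.

Run:
```python
from h import *
o=env.get_obs();R=o['tool_rot'];p=o['position']
for d in(-.03,-.02,-.01,0,.008,.016): print(d,proj('wrist',p+R[:,2]*d)[0].round(1), 'front/back faces', [proj('wrist',p+R[:,2]*d+R[:,0]*s)[0].round(1)[1] for s in(-.011,.011)])
g=env.read_camera("wrist"); col=g[200:300,250:266].mean(axis=(1,2)); print(col[20:70].round(0))
```

```text
-0.03 [256.  250.5] front/back faces [np.float64(268.7), np.float64(231.5)]
-0.02 [256.  242.1] front/back faces [np.float64(259.4), np.float64(224.0)]
-0.01 [256.  234.6] front/back faces [np.float64(251.1), np.float64(217.4)]
0 [256.  227.9] front/back faces [np.float64(243.7), np.float64(211.5)]
0.008 [256. 223.] front/back faces [np.float64(238.3), np.float64(207.2)]
0.016 [256.  218.5] front/back faces [np.float64(233.3), np.float64(203.2)]
[145. 145. 144. 145. 145. 146. 146. 146. 146. 146. 146. 146. 148. 150.
 150. 146. 146. 146. 146. 146. 145. 146. 146. 144. 142. 141. 140. 140.
 139. 140. 140. 140. 139. 139. 138. 137. 135. 135. 135. 135. 135. 134.
 134. 135. 134. 133. 136. 142. 149. 144.]
```

All three views agree that the tip sits about 20–28 mm behind the TCP, so the finger went over the post. I'll go back and descend about 3 cm more.

>>> send_rows:
  commands:
    - [[0,0,-0.07,-0.85,-0.6,0,255],[0,0,-0.07,-0.85,-0.6,0,255],[0,0,-0.07,-0.85,-0.6,0,255],[0,0,-0.07,-0.85,-0.6,0,255],[0,0,-0.07,-0.85,-0.6,0,255],[0,0,-0.07,-0.85,-0.6,0,255],[0,0,0,0,0,-1,255],[0,0,0,0,0,-1,255],[0,0,0,0,0,-0.5,255],[0,0,0,0,0,-0.4,255],[0,0,0,0,0,0,255],[0,0,0,0,0,0,255]]

```text
time: 4.73
position: [0.4735, -0.0294, 0.05]
tool_rot: [[0.843, 0.539, -0.001], [0.539, -0.843, 0.0], [-0.001, -0.0, -1.0]]
wrist_force: [0.7, 0.7, -0.8]
opening: 0.0001
gripper_force: 0.0
```

```bash
python3 st.py
python3 - <<'E'
from h import *
a=env.read_camera("scene")[140:230,150:250,::-1];b=env.read_camera("side")[130:220,250:350,::-1]
cv2.imwrite("pics/c4.png",cv2.resize(np.hstack([a,b]),None,fx=4,fy=4,interpolation=cv2.INTER_CUBIC))
E
```

```text
4.7333 [ 0.4735 -0.0294  0.05  ] xang 0.569 zax [-0.001  0.    -1.   ] [-0.06  0.25 -0.39  0.93  0.    2.51] [ 0.7  0.7 -0.8] 0.00010940361405372392 0.008
```

View pics/c4.png

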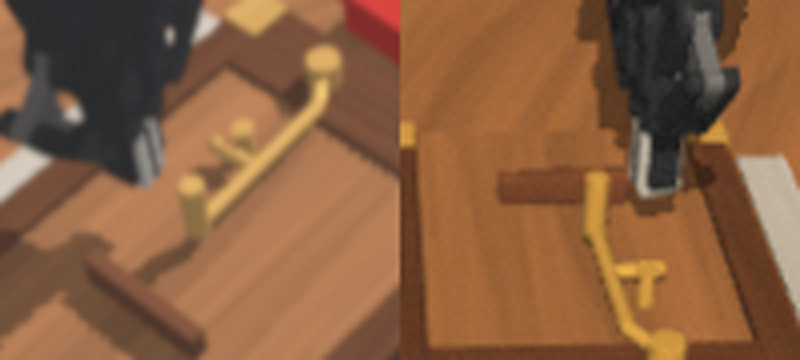

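The side view now shows the tip (row 195 of the crop) below the post's top (row 175), and beside the post. I'll push part of the way and then check where the brass has gone numerically.

>>> send_rows:
  commands:
    - [[0,0,0,0.65,0.43,0,255],[0,0,0,0.65,0.43,0,255],[0,0,0.07,0.71,0.34,0,255],[0,0,0.07,0.68,0.39,0,255],[0,0,0.07,0.65,0.44,0,255],[0,0,0.07,0.62,0.48,0,255],[0,0,0.07,0.58,0.52,0,255],[0,0,0.07,0.55,0.56,0,255],[0,0,0,0,0,0,255],[0,0,0,0,0,0,255]]

```text
time: 5.67
position: [0.5249, 0.0067, 0.0503]
tool_rot: [[0.552, 0.834, 0.0], [0.834, -0.552, 0.0], [0.0, 0.0, -1.0]]
wrist_force: [0.5, -0.1, 0.8]
opening: -0.0003
gripper_force: 0.0
```

```bash
cat > hk.py <<'E'
from h import *
q=(.50839,-.00557,.3837)
def W(m):
    m=np.array(m)/1e3;c,s=np.cos(q[2]),np.sin(q[2]);return np.array([q[0]+c*m[0]-s*m[1],q[1]+s*m[0]+c*m[1],m[2]])
I={n:env.read_camera(n) for n in("scene","side")}
def brass(n):
    h=cv2.cvtColor(I[n],cv2.COLOR_RGB2HSV); return ((h[...,0]>15)&(h[...,0]<28)&(h[...,1]>110)&(h[...,2]>110)).astype(float)
best=[]
for n in I:
    b=cv2.GaussianBlur(brass(n),(3,3),0)
    sc=[]
    for t in np.arange(0,1.65,.02):
        pts=[W((-30+r*np.sin(t),105-r*np.cos(t),58)) for r in range(30,112,4)]+[W((-30+111*np.sin(t),105-111*np.cos(t),z)) for z in range(58,88,4)]
        sc.append(b[tuple(proj(n,pts).round().astype(int).T[::-1])].mean())
    i=np.argsort(sc)[::-1][:4]; print(n,[(round(.02*k,2),round(sc[k],2)) for k in i])
E
python3 st.py; python3 hk.py
```

```text
5.6667 [0.5249 0.0067 0.0503] xang 0.986 zax [ 0.  0. -1.] [ 0.01  0.34 -0.26  0.97  0.    2.17] [ 0.5 -0.1  0.8] -0.0002934508028323306 0.008
scene [(np.float64(0.66), np.float64(0.76)), (np.float64(0.64), np.float64(0.76)), (np.float64(0.62), np.float64(0.71)), (np.float64(0.6), np.float64(0.67))]
side [(np.float64(0.68), np.float64(0.78)), (np.float64(0.7), np.float64(0.75)), (np.float64(0.66), np.float64(0.73)), (np.float64(0.72), np.float64(0.69))]
```

The hook is following and is now at about 0.67 rad. I'll carry on.

>>> send_rows:
  commands:
    - [[0,0,0.07,0.51,0.6,0,255],[0,0,0.07,0.46,0.63,0,255],[0,0,0.07,0.42,0.67,0,255],[0,0,0.07,0.37,0.69,0,255],[0,0,0.07,0.32,0.72,0,255],[0,0,0.07,0.27,0.74,0,255],[0,0,0.07,0.22,0.75,0,255],[0,0,0.07,0.16,0.77,0,255],[0,0,0.07,0.11,0.78,0,255],[0,0,0.07,0.05,0.78,0,255],[0,0,0,0,0,0,255]]

```text
time: 6.68
position: [0.5532, 0.0783, 0.0504]
tool_rot: [[-0.119, 0.993, 0.0], [0.993, 0.119, 0.0], [0.0, 0.0, -1.0]]
wrist_force: [-0.1, 0.1, 0.7]
opening: -0.0001
gripper_force: 0.0
```

>>> send_rows:
  commands:
    - [[0,0,0.035,0,0.4,0,255],[0,0,0.035,0,0.39,0,255],[0,0,0.035,-0.03,0.39,0,255],[0,0,0.035,-0.03,0.39,0,255],[0,0,0.035,-0.05,0.39,0,255],[0,0,0,0,0,0,255],[0,0,0,0,0,0,255],[0,0,0,0,0,0,255]]

```text
time: 7.35
position: [0.5521, 0.0967, 0.0503]
tool_rot: [[-0.285, 0.959, -0.0], [0.959, 0.285, -0.0], [-0.0, -0.0, -1.0]]
wrist_force: [-0.9, -0.0, -0.3]
opening: -0.0001
gripper_force: 0.0
```

```bash
python3 st.py; python3 hk.py
```

```text
7.35 [0.5521 0.0967 0.0503] xang 1.86 zax [-0. -0. -1.] [ 0.17  0.41 -0.16  1.   -0.    1.46] [-0.9 -0.  -0.3] -9.950868566113525e-05 0.008
scene [(np.float64(1.6), np.float64(0.33)), (np.float64(1.58), np.float64(0.33)), (np.float64(1.62), np.float64(0.33)), (np.float64(1.54), np.float64(0.33))]
side [(np.float64(1.54), np.float64(0.86)), (np.float64(1.56), np.float64(0.86)), (np.float64(1.58), np.float64(0.85)), (np.float64(1.6), np.float64(0.79))]
```

>>> send_rows:
  commands:
    - [[0,0,0,-0.06,0.2,0,255],[0,0,0,-0.06,0.2,0,255],[0,0,0,0,0,0,255],[0,0,0,0,0,0,255]]

```text
time: 7.78
position: [0.5509, 0.1013, 0.0503]
tool_rot: [[-0.288, 0.958, -0.0], [0.958, 0.288, 0.0], [0.0, -0.0, -1.0]]
wrist_force: [-0.9, -0.8, -1.3]
opening: -0.0002
gripper_force: 0.0
```

```bash
python3 st.py; python3 hk.py
```

```text
7.7833 [0.5509 0.1013 0.0503] xang 1.863 zax [-0.  0. -1.] [ 0.18  0.41 -0.16  1.    0.    1.46] [-0.9 -0.8 -1.3] -0.0001595896478350205 0.008
scene [(np.float64(1.64), np.float64(0.4)), (np.float64(1.62), np.float64(0.39)), (np.float64(1.6), np.float64(0.37)), (np.float64(1.58), np.float64(0.28))]
side [(np.float64(1.6), np.float64(0.86)), (np.float64(1.62), np.float64(0.86)), (np.float64(1.58), np.float64(0.82)), (np.float64(1.64), np.float64(0.81))]
```

The hook is at its stop. I'll back off, lift, and move over to the bar's +y side.

>>> send_rows:
  commands:
    - [[0,0,0,0.55,-1.4,0,255],[0,0,0,0.55,-1.4,0,255],[0,0,0,0,0,2.5,255],[0,0,0,0,0,2.5,255],[0,0,0.03,-1.5,-3.3,0,255],[0,0,0.03,-1.5,-3.3,0,255],[0,0,0.03,-1.5,-3.3,0,255],[0,0,0,0,0,-2.5,255],[0,0,0,0,0,-2.5,255],[0,0,0,0,0,-0.8,255],[0,0,0,0,0,-0.7,255],[0,0,0,0,0,0,255]]

```text
time: 8.88
position: [0.5165, -0.0256, 0.0346]
tool_rot: [[-0.373, 0.928, -0.002], [0.928, 0.373, 0.0], [0.001, -0.001, -1.0]]
wrist_force: [-0.2, -0.3, 0.7]
opening: -0.0002
gripper_force: 0.0
```

```bash
python3 st.py; python3 hk.py
python3 - <<'E'
from h import *
a=env.read_camera("scene")[140:230,150:250,::-1];b=env.read_camera("side")[130:220,250:350,::-1]
cv2.imwrite("pics/c5.png",cv2.resize(np.hstack([a,b]),None,fx=4,fy=4,interpolation=cv2.INTER_CUBIC))
E
```

```text
8.8833 [ 0.5165 -0.0256  0.0346] xang 1.953 zax [-0.002  0.    -1.   ] [-0.05  0.34 -0.3   0.93  0.    1.14] [-0.2 -0.3  0.7] -0.0001726016840726892 0.008
scene [(np.float64(1.56), np.float64(0.78)), (np.float64(1.54), np.float64(0.77)), (np.float64(1.58), np.float64(0.76)), (np.float64(1.6), np.float64(0.73))]
side [(np.float64(1.6), np.float64(0.87)), (np.float64(1.62), np.float64(0.87)), (np.float64(1.58), np.float64(0.83)), (np.float64(1.64), np.float64(0.81))]
```

View pics/c5.png

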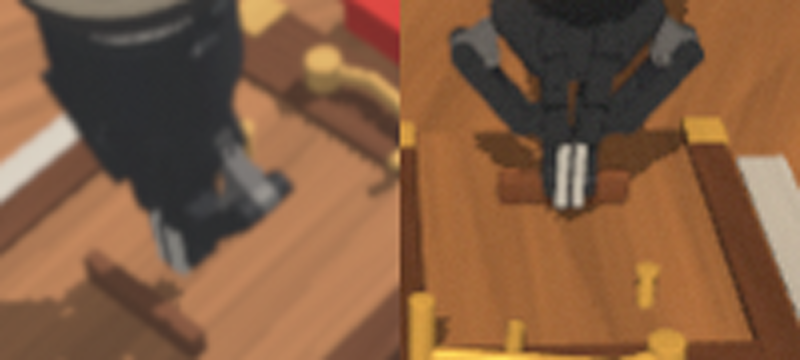

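The hook lies at its stop and the stud is free. The tip's near bottom edge is at (570,208) in the crop, or side pixel (292.5,182). From that I'll get the tip height.

Run:
```python
from h import *
for z in(.046,.05,.055,.06,.065): print(z,proj('side',[.5124,-.0154,z])[0].round(1),proj('scene',[.5206+.004*.93,-.0358+.004*.37,z])[0].round(1))
```

```text
0.046 [292.7 189. ] [195.4 213.2]
0.05 [292.8 187.4] [195.1 212. ]
0.055 [293.  185.3] [194.8 210.4]
0.06 [293.1 183.3] [194.4 208.9]
0.065 [293.2 181.2] [194.1 207.3]
```

The tip is at about 0.062. I'll lower it 1 cm, then push along the case's −y.

>>> send_rows:
  commands:
    - [[0,0,0,0,0,-0.5,255],[0,0,0,0,0,-0.5,255],[0,0,0,0,0,0,255],[0,0,0,0.19,-0.46,0,255],[0,0,0,0.19,-0.46,0,255],[0,0,0,0.19,-0.46,0,255],[0,0,0,0.19,-0.46,0,255],[0,0,0,0.19,-0.46,0,255],[0,0,0,0.19,-0.46,0,255],[0,0,0,0,0,0,255],[0,0,0,0,0,0,255]]

```text
time: 10.0
position: [0.5286, -0.0539, 0.0253]
tool_rot: [[-0.372, 0.928, 0.0], [0.928, 0.372, -0.0], [-0.0, 0.0, -1.0]]
wrist_force: [0.6, -0.7, -0.7]
opening: 0.0001
gripper_force: 0.0
```

```bash
cat > lid.py <<'E'
from hk import *
b=cv2.GaussianBlur(brass('side'),(3,3),0)
sc=[]
for l in range(0,106,2): sc.append(b[tuple(proj('side',[W((-30,47-l,z)) for z in(52,56,60,64)]).round().astype(int).T[::-1])].mean())
i=np.argsort(sc)[::-1][:4];print('lid',[(2*int(k),round(sc[k],2)) for k in i])
E
python3 st.py; python3 lid.py
```

```text
10.0 [ 0.5286 -0.0539  0.0253] xang 1.952 zax [ 0. -0. -1.] [-0.1   0.38 -0.28  0.91 -0.    1.09] [ 0.6 -0.7 -0.7] 7.813904822990716e-05 0.008
scene [(np.float64(1.56), np.float64(0.78)), (np.float64(1.54), np.float64(0.77)), (np.float64(1.58), np.float64(0.76)), (np.float64(1.6), np.float64(0.73))]
side [(np.float64(1.6), np.float64(0.87)), (np.float64(1.62), np.float64(0.86)), (np.float64(1.58), np.float64(0.82)), (np.float64(1.64), np.float64(0.8))]
lid [(22, np.float64(1.0)), (18, np.float64(1.0)), (20, np.float64(0.98)), (16, np.float64(0.95))]
```

The lid is sliding, about 20 mm so far. Roughly 80 mm remains.

>>> send_rows:
  commands:
    - [[0,0,0,0.28,-0.7,0,255],[0,0,0,0.28,-0.7,0,255],[0,0,0,0.28,-0.7,0,255],[0,0,0,0.28,-0.7,0,255],[0,0,0,0.28,-0.7,0,255],[0,0,0,0.28,-0.7,0,255],[0,0,0,0.28,-0.7,0,255],[0,0,0,0.28,-0.7,0,255],[0,0,0,0.28,-0.7,0,255],[0,0,0,0.19,-0.46,0,255],[0,0,0,0,0,0,255],[0,0,0,0,0,0,255]]

```text
time: 11.1
position: [0.5556, -0.1214, 0.0253]
tool_rot: [[-0.372, 0.928, 0.0], [0.928, 0.372, -0.0], [-0.0, 0.0, -1.0]]
wrist_force: [-0.4, -0.1, -0.3]
opening: 0.0001
gripper_force: 0.0
```

```bash
python3 st.py; python3 lid.py
```

```text
11.1 [ 0.5556 -0.1214  0.0253] xang 1.952 zax [ 0. -0. -1.] [-0.21  0.45 -0.17  0.95 -0.    0.97] [-0.4 -0.1 -0.3] 0.00012215972660812577 0.008
scene [(np.float64(1.56), np.float64(0.78)), (np.float64(1.54), np.float64(0.77)), (np.float64(1.58), np.float64(0.75)), (np.float64(1.6), np.float64(0.72))]
side [(np.float64(1.6), np.float64(0.86)), (np.float64(1.62), np.float64(0.86)), (np.float64(1.58), np.float64(0.82)), (np.float64(1.64), np.float64(0.81))]
lid [(92, np.float64(1.0)), (90, np.float64(1.0)), (94, np.float64(0.97)), (96, np.float64(0.97))]
```

>>> send_rows:
  commands:
    - [[0,0,0,0.08,-0.2,0,255],[0,0,0,0.08,-0.2,0,255],[0,0,0,0.08,-0.2,0,255],[0,0,0,0,0,0,255],[0,0,0,0,0,0,255]]

```text
time: 11.62
position: [0.558, -0.1272, 0.0253]
tool_rot: [[-0.373, 0.928, 0.0], [0.928, 0.373, -0.0], [-0.0, 0.0, -1.0]]
wrist_force: [0.7, -0.4, -0.2]
opening: -0.0003
gripper_force: 0.0
```

>>> send_rows:
  commands:
    - [[0,0,0,0.05,-0.12,0,255],[0,0,0,0,0,0,255],[0,0,0,0,0,0,255]]

```text
time: 11.87
position: [0.5584, -0.1283, 0.0253]
tool_rot: [[-0.373, 0.928, 0.0], [0.928, 0.373, -0.0], [-0.0, 0.0, -1.0]]
wrist_force: [-0.5, -0.1, -1.3]
opening: 0.0001
gripper_force: 0.0
```

```bash
python3 st.py; python3 lid.py
```

```text
11.8667 [ 0.5584 -0.1283  0.0253] xang 1.953 zax [ 0. -0. -1.] [-0.23  0.45 -0.16  0.96 -0.    0.96] [-0.5 -0.1 -1.3] 9.080568554088988e-05 0.008
scene [(np.float64(1.56), np.float64(0.78)), (np.float64(1.54), np.float64(0.77)), (np.float64(1.58), np.float64(0.76)), (np.float64(1.6), np.float64(0.73))]
side [(np.float64(1.6), np.float64(0.86)), (np.float64(1.62), np.float64(0.86)), (np.float64(1.58), np.float64(0.81)), (np.float64(1.64), np.float64(0.81))]
lid [(100, np.float64(1.0)), (98, np.float64(1.0)), (96, np.float64(0.98)), (94, np.float64(0.98))]
```

The lid is at about 99 mm. I'll back off, lift, and take a final look.

>>> send_rows:
  commands:
    - [[0,0,0,-0.37,0.93,0,255],[0,0,0,-0.37,0.93,0,255],[0,0,0,0,0,2.5,255],[0,0,0,0,0,3,255],[0,0,0,0,0,3,255],[0,0,0,0,0,3,255],[0,0,0,0,0,3,255],[0,0,0,0,0,0,255],[0,0,0,0,0,0,255],[0,0,0,0,0,0,255]]

```text
time: 12.8
position: [0.5505, -0.109, 0.1697]
tool_rot: [[-0.373, 0.928, -0.001], [0.928, 0.373, 0.0], [0.0, -0.0, -1.0]]
wrist_force: [0.6, -0.2, -0.3]
opening: 0.0001
gripper_force: 0.0
```

```bash
python3 st.py; python3 lid.py
python3 - <<'E'
from h import *
cv2.imwrite("pics/f.png",np.hstack([env.read_camera(n)[100:350,50:440,::-1] for n in("scene","side")]))
E
```

```text
12.8 [ 0.5505 -0.109   0.1697] xang 1.953 zax [-0.001  0.    -1.   ] [-0.2   0.35  0.06  1.28  0.    0.99] [ 0.6 -0.2 -0.3] 8.952369691926399e-05 0.008
scene [(np.float64(1.56), np.float64(0.78)), (np.float64(1.54), np.float64(0.77)), (np.float64(1.58), np.float64(0.76)), (np.float64(1.6), np.float64(0.73))]
side [(np.float64(1.6), np.float64(0.86)), (np.float64(1.62), np.float64(0.86)), (np.float64(1.58), np.float64(0.82)), (np.float64(1.64), np.float64(0.81))]
lid [(100, np.float64(1.0)), (98, np.float64(1.0)), (96, np.float64(0.98)), (94, np.float64(0.98))]
```

View pics/f.png

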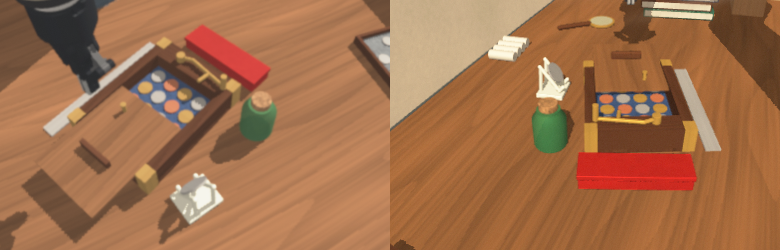

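The final view shows the lid fully open, the hook lying along the head rail, and the case and bystanders where they were. The arm is clear of everything, so I'll hand in.

```bash
python3 -c "
from plant import env
print(env.sign_off())"
```

```text
the job is handed in; nothing more can be done
None
```

I swung the hook to its stop (about 1.6 rad), then slid the lid open about 99 mm, both with a fingertip; the case and bystanders look unmoved, and the job is handed in, though no verdict came back.

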